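# Clear the dispensing syringes and set the blocked one to soak

### The job

The rinsed dispensing syringes in the stand must be tried before they are refilled: press each plunger down gently and fully home so that its air goes out through the nozzle, and leave the clear syringes standing in the stand with their plungers home. If a plunger's resistance keeps climbing as you press, its nozzle is blocked: do not force it, but let go, lift that syringe out of the stand by its barrel and stand it nozzle down in the white soaking beaker. Leave the beaker upright and the other things on the desk where they are.

Things in the scene. Friction and masses are not known exactly. Their poses are not given: they have to be found in the camera images.
- stand: Fixed aluminium syringe stand, 80 (x) x 218 (y) x 74 mm, dark end cheeks; origin at the centre of its underside, z up. Three 22 mm holes in a row along its y, 62 mm apart, the middle one at its centre, hold the syringes upright, nozzle down. Barrel shoulders rest on its lower plate, 44 mm up; the top plate's upper face is 74 mm up; 48 mm of barrel stands free above it.
- syringe_a_barrel (a point): Grip point on the axis of a syringe's clear barrel (20 mm across, 78 mm long), 14 mm below its top, 64 mm above its shoulder; z up the axis. The barrel's top has a flange 2.6 mm thick, 36 mm long along y (its ears, in line with the row) and 19 mm along x: grip the barrel across x, so that the fingers pass beside the flange. 40 to 75 g. The three syringes look alike.
- syringe_a_plunger: Its plunger: white thumb rest 16 mm across; origin at the centre of its upper face, z up. 42 to 47 mm above the grip point when drawn, 21 mm when fully home at its stop. A clear one slides at a steady 3 to 7 N and stays put; a blocked one starts at 4 to 8 N, rises 0.8 N per mm and springs back part way. Over 17 N before home is forcing, over 80 N at the stop ramming.
- syringe_a_tip (a point): Lower end of that syringe's white tapered nozzle (34 mm long, under the barrel's shoulder), 98 mm below the grip point on the axis. In the stand it is 10 mm over the desk: the syringe must rise 70 mm to clear the stand's top plate.
- syringe_b_barrel (a point): Grip point on the axis of a syringe's clear barrel (20 mm across, 78 mm long), 14 mm below its top, 64 mm above its shoulder; z up the axis. The barrel's top has a flange 2.6 mm thick, 36 mm long along y (its ears, in line with the row) and 19 mm along x: grip the barrel across x, so that the fingers pass beside the flange. 40 to 75 g. The three syringes look alike.
- syringe_b_plunger: Its plunger: white thumb rest 16 mm across; origin at the centre of its upper face, z up. 42 to 47 mm above the grip point when drawn, 21 mm when fully home at its stop. A clear one slides at a steady 3 to 7 N and stays put; a blocked one starts at 4 to 8 N, rises 0.8 N per mm and springs back part way. Over 17 N before home is forcing, over 80 N at the stop ramming.
- syringe_b_tip (a point): Lower end of that syringe's white tapered nozzle (34 mm long, under the barrel's shoulder), 98 mm below the grip point on the axis. In the stand it is 10 mm over the desk: the syringe must rise 70 mm to clear the stand's top plate.
- syringe_c_barrel (a point): Grip point on the axis of a syringe's clear barrel (20 mm across, 78 mm long), 14 mm below its top, 64 mm above its shoulder; z up the axis. The barrel's top has a flange 2.6 mm thick, 36 mm long along y (its ears, in line with the row) and 19 mm along x: grip the barrel across x, so that the fingers pass beside the flange. 40 to 75 g. The three syringes look alike.
- syringe_c_plunger: Its plunger: white thumb rest 16 mm across; origin at the centre of its upper face, z up. 42 to 47 mm above the grip point when drawn, 21 mm when fully home at its stop. A clear one slides at a steady 3 to 7 N and stays put; a blocked one starts at 4 to 8 N, rises 0.8 N per mm and springs back part way. Over 17 N before home is forcing, over 80 N at the stop ramming.
- syringe_c_tip (a point): Lower end of that syringe's white tapered nozzle (34 mm long, under the barrel's shoulder), 98 mm below the grip point on the axis. In the stand it is 10 mm over the desk: the syringe must rise 70 mm to clear the stand's top plate.
- beaker: White plastic soaking beaker, loose, about 0.2 kg, empty: 84 mm tall, mouth 82 mm wide over the rim and about 76 mm inside, wall 2.5 mm, floor 4 mm thick; origin at the centre of its underside, z up.
- beaker_in (a point): Centre of the beaker's inner floor, 4 mm above its underside.
- solvent_pump: White bottle with a grey-white press cap and a red label band, 62 mm wide, 118 mm tall; origin at the centre of its underside. A bystander: leave it alone.
- flux_bottle: Slim cream bottle with a green cap and a needle, 35 mm wide, 98 mm tall; origin at the centre of its underside. A bystander: leave it alone.
- solder_spool: Spool of solder wire with dark blue rims, 62 mm wide, 42 mm tall; origin at the centre of its underside. A bystander: leave it alone.
There are look-alikes about, which are no part of the job. Leave any black or red look-alike of the part that bears syringe_a_barrel alone.

How it is judged:
By the outcome, as a careful person would: the job done as asked, in the order asked, and still so for the second after the job is handed in, with the robot touching nothing.
It also fails if it takes over 58 s, if anything falls off the work surface, if the arm or the gripper's body presses on something with over 40 N, if the wrist force passes 120 N, or if a joint passes its speed limit or range.

### The arm

A 6-joint arm with a two-finger parallel gripper is mounted at the origin on a cart in front of the work surface, level with it; the furniture and walls round the work are solid. World frame = base frame: x ahead of the robot, y to its left, z up, the work surface at z = 0. Lengths are in mm, angles in rad, forces in N, time in s.
With the tool pointing down it reaches from about 300 to 875 mm from the base axis. Payload 6.4 kg.
Tool frame: the origin (TCP) lies midway between the tips of the shut fingers; the grasp point (between the pads) lies 19 mm behind it (manip.tcp_to_grasp is the distance from the TCP to the grasp point, in mm); z points along the fingers, y is the line along which they close (so a half turn about z gives the same grasp; the last joint's range is limited). The gripper opens to 85 mm and grips with 20 to 120 N. Pads are 22 mm wide; open, the fingers measure 114 mm over their backs; the gripper's body (76 mm by 85 mm) begins 54 mm behind the grasp point. The pads swing forward as they close: fully open they stand 13 mm farther back than shut.
Start: joints at [-1.344, 0.181, 1.607, -0, 1.354, -0.206], TCP at [241.18, -521.99, 231.288] pointing down, gripper open.
Joint ranges: [-2.99, 2.99], [-0.89, 2.07], [0.3, 2.58], [-1.14, 4.28], [0, 2.63], [-3.12, 3.12]. Speed limits (rad/s): [2.57, 2.57, 3.01, 3.14, 3.14, 3.14].

### API

Orientations are given as a unit quaternion [x, y, z, w].
In Python, from station import observe, imaging, order, nets, manip gives the robot as it stands. The module is installed in compiled form; this text tells all that it offers.
- The arm moves only by the tool servo_tool, never from a script. Its argument "targets" is a list that holds one entry, the list of rows, each a list of 5 numbers: the shift along the tool's x, y, z in m, then the turn about the tool's z in degrees, then the closure, from -1 (fully open) to 1 (shut), so that 0 is half open. In form: [[[tx, ty, tz, turn, claw], ...]]. A call has 1 to 8 rows; each row is the pose to reach, as a shift and turn from the pose commanded when the call began, along the tool's axes at that moment; what a row does not reach only later rows make up. A row lasts 1/12 s, in which the tool goes at most 41.7 mm and 7.16 degrees, less where a joint would pass 70% of its speed; a pose out of reach is approached as far as the arm can. A call with a gripper value outside its range is refused whole. The fingers move at their own pace and stop on an object; "force" is the grip in N (left out, the last holds). Time passes only in rows, so rows that repeat a pose let the fingers close. It gives the time, the measured TCP pose, the force, the opening and the grip force at its end, in the units of the state.
- observe(): the state, without advancing time (a new reading comes with each control period).
- imaging.capture(name): name is "scene" or "side" or "wrist"; returns a dict with "img" (420x560x3 uint8, red, green, blue), "z_map" (420x560 float32, mm along the optical axis (not along the pixel's ray), 0 where there is no reading), "fov_y" (degrees; the focal length in pixels is half the picture's height over the tangent of half this angle, whatever the lens; pixels are square), "cx", "cy" (the principal point, pixels), "eye" and "orientation" of the camera in the world. Camera axes: x right, y up, looking along -z (the intrinsics and any distortion apply to the point x, -y, -z); pixel columns grow to the right and rows downward; lengths in mm; the calibration is good to about 2 mm. A picture is of the moment at which its call begins.
- order.hand_in(): hands the job in; it is judged then, once.
Trained networks look in a picture, given as the dict that the camera call returned (one of the last four; its "shot" number tells which), for a name from the list of things; names that differ only in an ending like _2 or _b are one class to them, and where a whole thing is asked for, a point or a joint stands for the part that bears it (a point fixed in the world has none). Each returns a list of dicts, best first, with "confidence" (0 to 1); they miss things now and then, are a little off and sometimes report something else, mostly with a low value. They report only what shows in the picture. A call takes as long as a camera call. They do not tell look-alikes from the thing itself.
- nets.outline_of(target, picture): "mask" (420x560 bool, what is visible of it).
- nets.pinpoint(target, picture): "at" ([x, y, z] in mm, in world coordinates, good to about 4 mm: a listed point, or the origin of a listed thing).
The state is a dict: "t": time; "q": joint angles; "qd": joint speeds; "joint_torque": joint torques, N m; "eef_pos": TCP position; "ee_rot": TCP orientation; "wrist_force": force on the tool from outside, world axes, zero at the start; "ft_torque": the same for the moment, N m; "gripper_width": finger opening in mm; "finger_force": force on a finger pad.
Only numpy, scipy, OpenCV 4.12 (cv2) and the standard library are available. Lean on these libraries where they do the work, as an engineer would, in place of code of your own. Each camera call takes 0.05 s, during which the arm holds its last target. There are 200 camera calls.

## Working session

There is one attempt and no reset: what is moved stays moved. The work goes in short steps, Python scripts to look and compute and a tool call to move; the robot and the scene stay as the last step left them, time stands still between calls to the robot, and variables do not carry over. Pictures are saved under pics/ and viewed, at most 10 in all, crops included, and the job is handed in when it is done.

Besides the shell and the picture viewer there is one more tool, called after "Emit:" by a JSON object that holds its "fn" and its "kwargs", one argument or row to a line. servo_tool: Moves the arm, as the interface text tells. Its arguments: {"type":"object","properties":{"targets":{"type":"array","items":{"type":"array","items":{"type":"array","items":{"type":"number"}}}},"force":{"type":"number"}},"required":["targets"]}

```bash
mkdir -p pics && cat > h.py <<'E'
import numpy as np, cv2
from station import observe, imaging, order, nets, manip
from scipy.spatial.transform import Rotation as R
def world(p,u,v,z):
    f=210/np.tan(np.radians(p['fov_y'])/2)
    c=np.array([(u-p['cx'])/f*z,-(v-p['cy'])/f*z,-z])
    return R.from_quat(p['orientation']).apply(c)+np.array(p['eye'])
def pix(p,w):
    f=210/np.tan(np.radians(p['fov_y'])/2)
    c=R.from_quat(p['orientation']).inv().apply(np.array(w)-p['eye'])
    return (p['cx']+f*c[0]/-c[2], p['cy']-f*c[1]/-c[2])
def save(p,n): cv2.imwrite('pics/'+n,p['img'][:,:,::-1])
E
python3 - <<'E'
from h import *
s=observe();print(s)
a=imaging.capture('scene');b=imaging.capture('side')
cv2.imwrite('pics/a.png',np.vstack([a['img'],b['img']])[:,:,::-1][:, :] if 0 else cv2.resize(np.hstack([a['img'],b['img']])[:,:,::-1],(800,300)))
save(a,'scene.png')
for n,p in(('scene',a),('side',b)):
  print(n,{k:v for k,v in p.items() if k not in('img','z_map')})
  for t in ['stand','syringe_a_barrel','syringe_a_plunger','beaker','solvent_pump','flux_bottle','solder_spool']:
    for d in nets.pinpoint(t,p): print(t,np.round(d['at'],1),round(d['confidence'],2),np.round(pix(p,d['at'])))
E
```

```text
{'t': 0.0, 'q': array([-1.34426475e+00,  1.81535930e-01,  1.60801267e+00, -1.31690476e-07,
        1.35378717e+00, -2.06314269e-01]), 'qd': array([ 0.00119163,  0.00095162,  0.00084997, -0.00155745,  0.0008298 ,
        0.00023913]), 'joint_torque': array([-4.20895685e-04, -4.44872117e+01, -3.51337016e+01, -2.07390467e-04,
        9.38427314e-03,  2.68297491e-06]), 'eef_pos': array([ 241.069211  , -521.41906647,  230.38476755]), 'ee_rot': array([ 9.76671455e-01,  2.14737305e-01, -8.87443909e-06, -8.71515464e-04]), 'wrist_force': array([-0.14642474, -0.49045411,  0.3993176 ]), 'ft_torque': array([ 0.01489381, -0.03967898, -0.00791316]), 'finger_force': 0.0, 'gripper_width': 85.24745219982188}
scene {'fov_y': 49.680030224830226, 'cx': 282.8718966214391, 'cy': 211.78270276871527, 'eye': array([125.07908857, 743.07149881, 760.63072463]), 'orientation': array([-0.13080237,  0.44034832,  0.85100525, -0.25450769]), 'shot': 1}
stand [585.2 116.8  -0.6] 0.76 [265. 285.]
syringe_a_barrel [456.3 218.9 100.7] 0.94 [288. 304.]
syringe_a_barrel [527.  286.7 102.1] 0.8 [238. 310.]
syringe_a_barrel 
[... 792 characters left out ...]
] 0.7 [309. 254.]
syringe_a_barrel [525.  282.2  96.5] 0.66 [242. 293.]
syringe_a_barrel [452.8 220.8 100.2] 0.64 [284. 285.]
syringe_a_barrel [705.6 -97.4   4.1] 0.62 [262. 217.]
syringe_a_barrel [563.3 170.3 108.7] 0.52 [254. 254.]
syringe_a_plunger [526.8 285.7 144.3] 0.53 [239. 278.]
syringe_a_plunger [449.7  90.4 143.5] 0.5 [310. 238.]
syringe_a_plunger [453.4 217.2 145.4] 0.49 [284. 269.]
syringe_a_plunger [561.6 172.9 151. ] 0.44 [253. 241.]
beaker [ 509.8 -264.7   -0.7] 0.6 [339. 208.]
solvent_pump [ 698.  -326.1   -4.8] 0.96 [296. 187.]
flux_bottle [749.1  40.3  -1.7] 0.61 [226. 239.]
solder_spool [704.7 -98.5   6.3] 0.74 [262. 217.]
solder_spool [598.4  55.8 105.8] 0.26 [265. 226.]
```

View pics/scene.png

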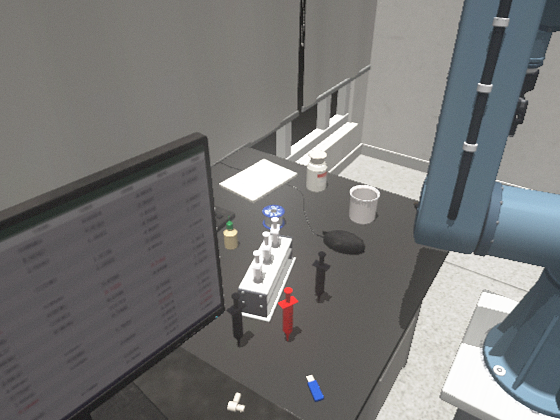

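View pics/a.png

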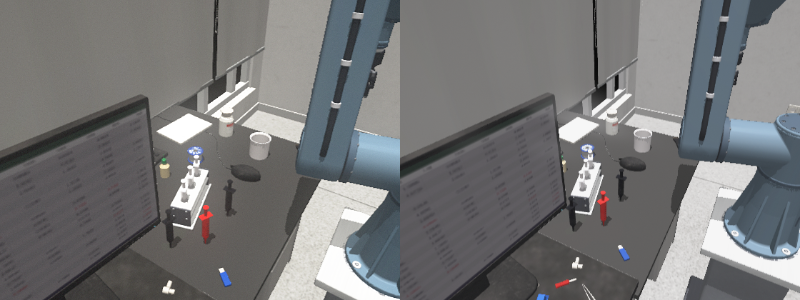

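The stand with the three clear syringes is at (266,262), with thumb rests at about (257,255), (266,240) and (275,223). The things that could be mistaken for them are the black syringes at (321,275) and (238,320) and the red one at (288,315), all standing outside the stand, so I choose the three in the stand. The beaker is at (363,205). I'll check how much room the monitor leaves and take a close crop.

```bash
python3 - <<'E'
from h import *
p=imaging.capture('scene')
pts=[(u,v) for u,v in [(205,150),(215,250),(220,300),(150,200),(100,300),(205,230),(60,250)]]
for u,v in pts: print('mon',u,v,np.round(world(p,u,v,p['z_map'][v,u])))
for u,v in [(257,253),(266,237),(275,221),(363,188),(363,216)]: print(u,v,np.round(world(p,u,v,p['z_map'][v,u])))
T=R.from_quat(observe()['ee_rot']).as_matrix(); e=observe()['eef_pos']
print(T.T@(np.array([575,116,330])-e))
for d in nets.pinpoint('beaker',p): print(d['at'],d['confidence'])
cv2.imwrite('pics/crop.png',cv2.resize(p['img'][200:350,200:400,::-1],(800,600),interpolation=cv2.INTER_CUBIC))
E
```

```text
mon 205 150 [470. 387. 506.]
mon 215 250 [469. 390. 353.]
mon 220 300 [470. 390. 253.]
mon 150 200 [482. 470. 476.]
mon 100 300 [496. 554. 382.]
mon 205 230 [472. 401. 393.]
mon 60 250 [500. 575. 468.]
257 253 [560. 175. 151.]
266 237 [580. 114. 144.]
275 221 [593.  60. 149.]
363 188 [ 530. -290.   75.]
363 216 [ 497. -232.   25.]
[ 570.61824582 -439.1654086   -98.70612896]
[515.8, -257.0, -0.2] 0.55
```

View pics/crop.png

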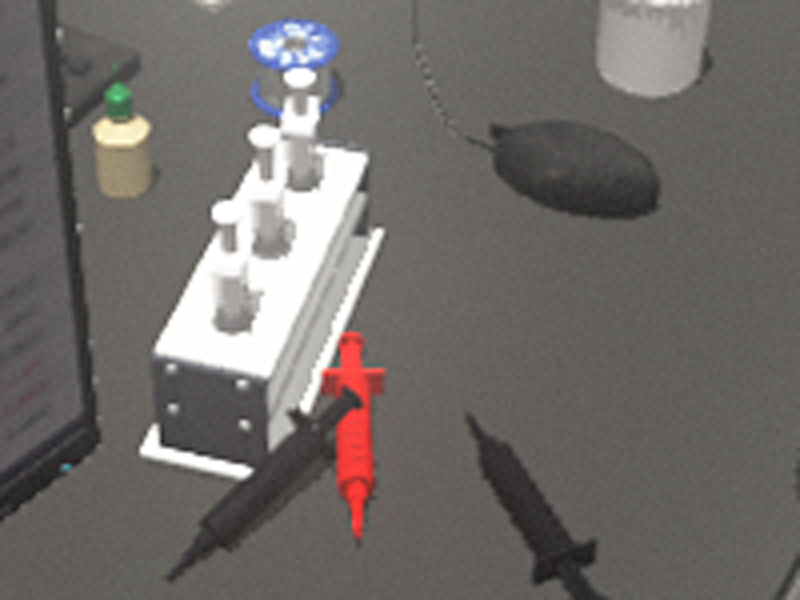

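The close crop shows three clear syringes in the stand, with thumb rests at crop (230,212), (265,137) and (300,80). The black and red look-alikes are lying or toppling beside the stand. Choice confirmed, so I'm moving above the stand.

Emit:
{"fn": "servo_tool", "kwargs": {
  "targets": [
    [[0.03, -0.023, -0.1, -7, 1], [0.06, -0.046, -0.1, -14, 1], [0.09, -0.07, -0.1, -21, 1], [0.12, -0.093, -0.1, -28, 1], [0.15, -0.115, -0.1, -35, 1], [0.18, -0.138, -0.1, -42, 1], [0.21, -0.161, -0.1, -49, 1], [0.24, -0.185, -0.1, -56, 1]]
  ]
}}

```text
t: 1.57
eef_pos: [375.9, -263.8, 331.8]
ee_rot: [0.76, 0.65, 0.0, 0.001]
wrist_force: [0.8, -1.2, -0.1]
gripper_width: -0.1
finger_force: 0.0
```

```bash
cat > to.py <<'E'
# usage: to.py x y z [yaw_of_tool_y_deg]: shift in tool axes, turn
import sys; from h import *
s=observe(); M=R.from_quat(s['ee_rot']).as_matrix()
a=list(map(float,sys.argv[1:]))
print('pos',np.round(s['eef_pos'],1),'t',round(s['t'],2),'shift',np.round(M.T@(np.array(a[:3])-s['eef_pos']),1))
y=np.degrees(np.arctan2(M[1,1],M[0,1])); print('yaw',round(y,2),'F',np.round(s['wrist_force'],2),'q',np.round(s['q'],2))
if len(a)>3: print('turn',-(a[3]-y))
E
python3 to.py 575 116 330 18
```

```text
pos [ 375.9 -263.8  331.8] t 1.57 shift [406.  138.1   1.6]
yaw -8.89 F [ 0.78 -1.17 -0.11] q [-0.87 -0.16  1.75  0.    1.55 -0.72]
turn -26.88737275860131
```

Emit:
{"fn": "servo_tool", "kwargs": {
  "targets": [
    [[0.05, 0.017, 0, -7, 1], [0.1, 0.034, 0, -14, 1], [0.15, 0.051, 0, -21, 1], [0.2, 0.068, 0, -27, 1], [0.25, 0.085, 0, -27, 1], [0.3, 0.102, 0, -27, 1], [0.35, 0.119, 0, -27, 1], [0.4, 0.136, 0, -27, 1]]
  ]
}}

```text
t: 2.23
eef_pos: [532.3, 31.0, 331.5]
ee_rot: [0.589, 0.808, 0.0, 0.0]
wrist_force: [1.1, -1.3, 0.6]
gripper_width: 0.0
finger_force: 0.0
```

```bash
python3 to.py 575 116 330 18; python3 - <<'E'
from h import *
p=imaging.capture('wrist'); save(p,'w1.png'); print(p['eye'],p['orientation'],observe()['eef_pos'])
for t in ['syringe_a_plunger','stand']:
    for d in nets.pinpoint(t,p): print(t,np.round(d['at'],1),round(d['confidence'],2),np.round(pix(p,d['at'])))
E
```

```text
pos [532.3  31.  331.5] t 2.23 shift [67.8 66.7  1.5]
yaw 17.81 F [ 1.07 -1.33  0.62] q [-0.16  0.02  1.58 -0.    1.54 -0.48]
turn -0.18610969310038783
[509.26237243 103.46177212 474.11336556] [-0.14894937 -0.02359176  0.15313762  0.97663012] [534.26227985  37.2801296  331.16564297]
syringe_a_plunger [500.3 145.3  24.7] 0.68 [283.  87.]
syringe_a_plunger [564.3 170.  151.5] 0.67 [353.  69.]
syringe_a_plunger [326.  184.5   9.2] 0.54 [171.  16.]
syringe_a_plunger [533.4  93.6  11.4] 0.47 [293. 130.]
stand [578.7 112.6  -1.5] 0.94 [324. 127.]
```

View pics/w1.png

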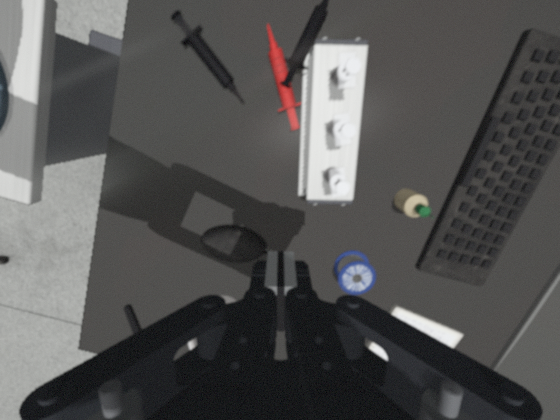

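The wrist view shows the stand at (335,120), with plungers at about (346,70), (340,130) and (336,180). The look-alikes lie to its left at (210,55), (283,75) and (308,40). Next I'll measure the thumb rests from depth.

```bash
cat > meas.py <<'E'
from h import *
p=imaging.capture('wrist')
vv,uu=np.mgrid[0:420,0:560]; z=p['z_map']
W=np.stack([ (world(p,0,0,0)*0+0) for _ in range(1)])
f=210/np.tan(np.radians(p['fov_y'])/2)
C=np.stack([(uu-p['cx'])/f*z,-(vv-p['cy'])/f*z,-z],-1).reshape(-1,3)
P=(R.from_quat(p['orientation']).apply(C)+p['eye']).reshape(420,560,3)
roi=(z>0)&(np.hypot(P[...,0]-580,P[...,1]-116)<130)&(vv<250)
def blobs(lo,hi,mn):
    m=(roi&(P[...,2]>lo)&(P[...,2]<hi)).astype(np.uint8)
    n,l=cv2.connectedComponents(m)
    for i in range(1,n):
        q=P[l==i]
        if len(q)>=mn:
            print(lo,len(q),'med',np.round(np.median(q,0),1),'mid',np.round((q.min(0)+q.max(0))/2,1),'ext',np.round(np.ptp(q,axis=0),1),'px',np.round([uu[l==i].mean(),vv[l==i].mean()]))
    return m
blobs(138,165,15); blobs(110,136,15)
m=blobs(66,82,100).astype(bool)
print(cv2.minAreaRect(P[m][:,:2].astype(np.float32)))
print(observe()['eef_pos'])
E
python3 meas.py
```

```text
138 226 med [562.2 171.3 151.4] mid [562.4 171.5 151.3] ext [15.6 15.7  4.1] px [352.  68.]
138 192 med [580.1 112.  154.8] mid [580.2 111.8 154.5] ext [15.5 15.4  4.4] px [347. 133.]
138 160 med [597.7  52.9 151.2] mid [598.   52.8 146.1] ext [15.2 15.5 15.9] px [342. 189.]
110 497 med [560.  167.1 123.7] mid [562.4 171.4 122.5] ext [29.3 38.8 24.7] px [345.  74.]
110 412 med [577.5 112.6 123.7] mid [580.4 111.7 122.2] ext [30.4 38.7 22.9] px [340. 131.]
110 335 med [595.   57.4 123.6] mid [598.   52.5 122.7] ext [32.  39.3 23.7] px [336. 182.]
66 6145 med [574.3 127.   74.2] mid [580.  111.9  74.1] ext [118.3 213.8  15.7] px [332. 121.]
((580.5213623046875, 112.006103515625), (64.56153106689453, 208.98106384277344), 16.734832763671875)
[531.66346275  29.94958901 330.89453401]
```

Emit:
{"fn": "servo_tool", "kwargs": {
  "targets": [
    [[0, 0.035, 0.03, 1, 1], [0.001, 0.07, 0.06, 1.1, 1], [0.001, 0.07, 0.095, 1.1, 1], [0.001, 0.07, 0.13, 1.1, 1], [0.001, 0.07, 0.155, 1.1, 1], [0.001, 0.07, 0.16, 1.1, 1], [0.001, 0.07, 0.16, 1.1, 1]]
  ]
}}

```text
t: 3.02
eef_pos: [596.4, 49.8, 169.4]
ee_rot: [0.598, 0.802, -0.001, -0.002]
wrist_force: [-0.8, -0.1, 0.5]
gripper_width: 0.0
finger_force: 0.0
```

```bash
python3 to.py 598 52.7 160 16.7
```

```text
pos [596.4  49.8 169.4] t 3.02 shift [2.3 2.4 9.4]
yaw 16.58 F [-0.76 -0.14  0.53] q [-0.11  0.3   1.6  -0.    1.25 -0.4 ]
turn -0.11573234205094707
```

Emit:
{"fn": "servo_tool", "kwargs": {
  "targets": [
    [[0.002, 0.002, 0.006, 0, 1], [0.002, 0.002, 0.012, 0, 1], [0.002, 0.002, 0.014, 0, 1], [0.002, 0.002, 0.015, 0, 1], [0.002, 0.002, 0.016, 0, 1], [0.002, 0.002, 0.017, 0, 1], [0.002, 0.002, 0.019, 0, 1], [0.002, 0.002, 0.021, 0, 1]]
  ]
}}

```text
t: 3.68
eef_pos: [599.7, 53.7, 150.6]
ee_rot: [0.597, 0.802, 0.0, 0.0]
wrist_force: [-0.0, 0.8, 7.6]
gripper_width: 0.3
finger_force: 3.5
```

Emit:
{"fn": "servo_tool", "kwargs": {
  "targets": [
    [[0, 0, 0.001, 0, 1], [0, 0, 0.002, 0, 1], [0, 0, 0.003, 0, 1], [0, 0, 0.004, 0, 1], [0, 0, 0.004, 0, 1]]
  ]
}}

```text
t: 4.1
eef_pos: [600.3, 53.6, 147.5]
ee_rot: [0.597, 0.802, 0.001, 0.001]
wrist_force: [-1.2, 0.1, 6.1]
gripper_width: 0.1
finger_force: 2.8
```

Emit:
{"fn": "servo_tool", "kwargs": {
  "targets": [
    [[0, 0, 0.001, 0, 1], [0, 0, 0.002, 0, 1], [0, 0, 0.003, 0, 1], [0, 0, 0.003, 0, 1]]
  ]
}}

```text
t: 4.43
eef_pos: [600.4, 53.6, 144.6]
ee_rot: [0.597, 0.802, 0.001, 0.001]
wrist_force: [-1.3, 0.3, 5.7]
gripper_width: 0.2
finger_force: 2.9
```

C is holding a steady force of about 6 N, so it's clear. I'll continue home.

Emit:
{"fn": "servo_tool", "kwargs": {
  "targets": [
    [[0, -0.001, 0.002, 0, 1], [0, -0.002, 0.004, 0, 1], [0, -0.002, 0.006, 0, 1], [0, -0.002, 0.008, 0, 1], [0, -0.002, 0.01, 0, 1], [0, -0.002, 0.0115, 0, 1], [0, -0.002, 0.013, 0, 1], [0, -0.002, 0.013, 0, 1]]
  ]
}}

```text
t: 5.1
eef_pos: [598.8, 53.1, 131.6]
ee_rot: [0.597, 0.802, 0.001, 0.001]
wrist_force: [-0.1, 0.9, 6.0]
gripper_width: -0.0
finger_force: 2.6
```

Emit:
{"fn": "servo_tool", "kwargs": {
  "targets": [
    [[0, 0, 0.001, 0, 1], [0, 0, 0.002, 0, 1], [0, 0, 0.003, 0, 1], [0, 0, 0.0035, 0, 1], [0, 0, 0.0035, 0, 1]]
  ]
}}

```text
t: 5.52
eef_pos: [599.4, 53.1, 129.0]
ee_rot: [0.597, 0.802, 0.001, 0.002]
wrist_force: [-0.2, 0.6, 8.6]
gripper_width: 0.2
finger_force: 4.6
```

Emit:
{"fn": "servo_tool", "kwargs": {
  "targets": [
    [[0, 0, 0.0007, 0, 1], [0, 0, 0.0014, 0, 1], [0, 0, 0.0014, 0, 1]]
  ]
}}

```text
t: 5.77
eef_pos: [600.3, 53.1, 128.9]
ee_rot: [0.597, 0.802, 0.002, 0.003]
wrist_force: [-1.1, 0.4, 14.9]
gripper_width: 0.1
finger_force: 7.5
```

Emit:
{"fn": "servo_tool", "kwargs": {
  "targets": [
    [[0, 0, 0.001, 0, 1], [0, 0, 0.001, 0, 1], [0, -0.001, -0.025, 0, 1], [0, -0.001, -0.043, 0, 1], [0.031, -0.001, -0.043, 0, 1], [0.062, -0.001, -0.043, 0, 1], [0.062, -0.001, -0.04, 0, 1], [0.062, -0.001, -0.036, 0, 1]]
  ]
}}

```text
t: 6.43
eef_pos: [578.4, 113.6, 161.6]
ee_rot: [0.596, 0.803, 0.0, 0.0]
wrist_force: [0.1, -0.2, -1.1]
gripper_width: -0.2
finger_force: 0.0
```

```bash
python3 to.py 580.2 111.8 155 16.7
```

```text
pos [578.4 113.6 161.6] t 6.43 shift [-2.2  1.2  6.6]
yaw 16.86 F [ 0.12 -0.16 -1.11] q [-0.01  0.28  1.63 -0.    1.23 -0.3 ]
turn 0.15502088364664957
```

Emit:
{"fn": "servo_tool", "kwargs": {
  "targets": [
    [[-0.001, 0.001, 0.002, 0, 1], [-0.001, 0.001, 0.004, 0, 1], [-0.001, 0.001, 0.006, 0, 1], [-0.001, 0.001, 0.007, 0, 1], [-0.001, 0.001, 0.008, 0, 1], [-0.001, 0.001, 0.009, 0, 1], [-0.001, 0.001, 0.01, 0, 1], [-0.001, 0.001, 0.01, 0, 1]]
  ]
}}

```text
t: 7.1
eef_pos: [580.6, 111.2, 152.1]
ee_rot: [0.597, 0.802, 0.0, 0.001]
wrist_force: [-0.5, -0.9, 4.0]
gripper_width: -0.1
finger_force: 2.1
```

Emit:
{"fn": "servo_tool", "kwargs": {
  "targets": [
    [[0, 0, 0.001, 0, 1], [0, 0, 0.002, 0, 1], [0, 0, 0.003, 0, 1], [0, 0, 0.003, 0, 1]]
  ]
}}

```text
t: 7.43
eef_pos: [580.9, 111.2, 149.5]
ee_rot: [0.597, 0.802, 0.001, 0.001]
wrist_force: [-0.6, -1.0, 6.6]
gripper_width: 0.1
finger_force: 3.2
```

Emit:
{"fn": "servo_tool", "kwargs": {
  "targets": [
    [[0, 0, 0.001, 0, 1], [0, 0, 0.002, 0, 1], [0, 0, 0.003, 0, 1], [0, 0, 0.003, 0, 1]]
  ]
}}

```text
t: 7.77
eef_pos: [581.3, 111.2, 147.0]
ee_rot: [0.597, 0.802, 0.001, 0.001]
wrist_force: [-1.4, -0.2, 9.7]
gripper_width: -0.1
finger_force: 4.2
```

Emit:
{"fn": "servo_tool", "kwargs": {
  "targets": [
    [[0, 0, 0.001, 0, 1], [0, 0, 0.002, 0, 1], [0, 0, 0.0025, 0, 1], [0, 0, 0.0025, 0, 1]]
  ]
}}

```text
t: 8.1
eef_pos: [581.6, 111.2, 145.0]
ee_rot: [0.597, 0.802, 0.001, 0.002]
wrist_force: [-0.7, -0.1, 10.9]
gripper_width: -0.0
finger_force: 5.3
```

B climbs 4 → 6.6 → 9.7 → 10.9 N over 7 mm, so it's blocked. I'll let go and try A.

Emit:
{"fn": "servo_tool", "kwargs": {
  "targets": [
    [[0, 0, -0.015, 0, 1], [0, -0.001, -0.026, 0, 1], [0.031, -0.001, -0.026, 0, 1], [0.062, -0.001, -0.026, 0, 1], [0.062, -0.001, -0.024, 0, 1], [0.062, -0.001, -0.018, 0, 1], [0.062, -0.001, -0.014, 0, 1], [0.062, -0.001, -0.013, 0, 1]]
  ]
}}

```text
t: 8.77
eef_pos: [560.6, 169.8, 154.5]
ee_rot: [0.597, 0.802, -0.001, -0.001]
wrist_force: [-0.1, -1.1, -0.4]
gripper_width: -0.1
finger_force: 0.0
```

```bash
python3 to.py 562.3 171.5 150 16.7
```

```text
pos [560.6 169.8 154.5] t 8.77 shift [1.2 2.1 4.5]
yaw 16.66 F [-0.14 -1.07 -0.41] q [ 0.09  0.28  1.65 -0.    1.21 -0.2 ]
turn -0.040377754217029604
```

Emit:
{"fn": "servo_tool", "kwargs": {
  "targets": [
    [[0.001, 0.001, 0.001, 0, 1], [0.001, 0.001, 0.002, 0, 1], [0.001, 0.001, 0.003, 0, 1], [0.001, 0.001, 0.004, 0, 1], [0.001, 0.001, 0.005, 0, 1], [0.001, 0.001, 0.006, 0, 1], [0.001, 0.001, 0.006, 0, 1]]
  ]
}}

```text
t: 9.35
eef_pos: [562.1, 171.8, 150.2]
ee_rot: [0.597, 0.802, 0.0, 0.0]
wrist_force: [-0.4, -0.6, 2.1]
gripper_width: -0.2
finger_force: 0.9
```

Emit:
{"fn": "servo_tool", "kwargs": {
  "targets": [
    [[0, 0, 0.001, 0, 1], [0, 0, 0.002, 0, 1], [0, 0, 0.003, 0, 1], [0, 0, 0.003, 0, 1]]
  ]
}}

```text
t: 9.68
eef_pos: [561.8, 171.9, 146.7]
ee_rot: [0.597, 0.802, -0.0, 0.0]
wrist_force: [0.5, 0.0, 2.9]
gripper_width: -0.2
finger_force: 1.1
```

Emit:
{"fn": "servo_tool", "kwargs": {
  "targets": [
    [[0, 0, 0.001, 0, 1], [0, 0, 0.002, 0, 1], [0, 0, 0.003, 0, 1], [0, 0, 0.004, 0, 1], [0, 0, 0.004, 0, 1]]
  ]
}}

```text
t: 10.1
eef_pos: [561.7, 171.9, 142.5]
ee_rot: [0.597, 0.802, -0.0, -0.0]
wrist_force: [-0.3, -0.8, 1.8]
gripper_width: -0.1
finger_force: 0.8
```

Emit:
{"fn": "servo_tool", "kwargs": {
  "targets": [
    [[0, 0, 0.002, 0, 1], [0, 0, 0.004, 0, 1], [0, 0, 0.006, 0, 1], [0, 0, 0.008, 0, 1], [0, 0, 0.01, 0, 1], [0, 0, 0.011, 0, 1], [0, 0, 0.011, 0, 1]]
  ]
}}

```text
t: 10.68
eef_pos: [561.5, 171.9, 131.3]
ee_rot: [0.597, 0.802, -0.0, -0.0]
wrist_force: [0.1, 0.1, 0.3]
gripper_width: 0.1
finger_force: 0.3
```

Emit:
{"fn": "servo_tool", "kwargs": {
  "targets": [
    [[0, 0, 0.001, 0, 1], [0, 0, 0.002, 0, 1], [0, 0, 0.003, 0, 1], [0, 0, 0.004, 0, 1], [0, 0, 0.004, 0, 1]]
  ]
}}

```text
t: 11.1
eef_pos: [562.7, 171.9, 129.0]
ee_rot: [0.597, 0.802, 0.001, 0.001]
wrist_force: [-2.0, 0.4, 7.6]
gripper_width: -0.0
finger_force: 4.1
```

Emit:
{"fn": "servo_tool", "kwargs": {
  "targets": [
    [[0, 0, 0.001, 0, 1], [0, 0, 0.0015, 0, 1], [0, 0, 0.0015, 0, 1]]
  ]
}}

```text
t: 11.35
eef_pos: [563.7, 172.1, 128.9]
ee_rot: [0.597, 0.802, 0.002, 0.002]
wrist_force: [-1.2, -0.6, 14.1]
gripper_width: 0.1
finger_force: 7.0
```

Emit:
{"fn": "servo_tool", "kwargs": {
  "targets": [
    [[0, 0, -0.04, 0, 1], [-0.03, 0, -0.08, 0, 0], [-0.07, 0, -0.11, 0, -0.5], [-0.1, 0, -0.14, 0, -0.5], [-0.1, 0, -0.17, 0, -0.5], [-0.1, 0, -0.17, 0, -0.5]]
  ]
}}

```text
t: 11.85
eef_pos: [594.2, 73.1, 304.3]
ee_rot: [0.598, 0.801, 0.003, 0.005]
wrist_force: [0.6, -0.5, 1.4]
gripper_width: 60.7
finger_force: 0.0
```

```bash
python3 meas.py; python3 - <<'E'
from h import *
p=imaging.capture('scene')
vv,uu=np.mgrid[0:420,0:560]; z=p['z_map']
f=210/np.tan(np.radians(p['fov_y'])/2)
C=np.stack([(uu-p['cx'])/f*z,-(vv-p['cy'])/f*z,-z],-1).reshape(-1,3)
P=R.from_quat(p['orientation']).apply(C)+p['eye']
k=(np.hypot(P[:,0]-513,P[:,1]+260)<70)&(P[:,2]>78)&(P[:,2]<95)
q=P[k]; print(len(q),q.min(0),q.max(0))
A=np.c_[2*q[:,:2],np.ones(len(q))]; s=np.linalg.lstsq(A,(q[:,:2]**2).sum(1),rcond=None)[0]
print(s[:2],np.sqrt(s[2]+s[0]**2+s[1]**2)); print(observe()['t'])
E
python3 to.py 580.2 111.8 90 16.7
```

```text
138 205 med [580.3 112.3 150.2] mid [580.3 112.  150.3] ext [15.4 15.4  4.3] px [276. 154.]
110 709 med [562.3 170.4 124.1] mid [562.5 170.2 126.2] ext [28.7 38.6  9.7] px [275.  90.]
110 391 med [579.5 117.9 123.7] mid [580.3 112.2 123.5] ext [31.4 38.8  4.8] px [276. 149.]
110 509 med [597.9  54.5 124. ] mid [598.2  52.9 122.2] ext [31.4 38.5 17.3] px [277. 205.]
66 6993 med [577.7 129.   74.2] mid [580.3 112.2  74.4] ext [118.3 213.2  15.2] px [276. 135.]
((580.4191284179688, 112.01597595214844), (64.12078857421875, 209.309814453125), 16.69764518737793)
[593.20174188  74.36956297 301.50235355]
124 [ 473.50229245 -301.04328771   78.01499404] [ 553.08691288 -216.4448883    85.28538745]
[ 513.6193066  -258.09133805] 38.46176673399406
11.95
pos [591.6  75.4 298.4] t 11.95 shift [ 38.4  -1.3 208.3]
yaw 16.61 F [-0.36 -0.09 -0.13] q [-0.07  0.18  1.47  0.    1.48 -0.36]
turn -0.08620644301220182
```

A and C are home. B is at (580.3,112.1) and has sprung back to 152 mm. The beaker is at (513.6,-258.1).

Emit:
{"fn": "servo_tool", "kwargs": {
  "targets": [
    [[0.02, -0.001, 0.03, 0, -0.4], [0.038, -0.001, 0.06, 0, -0.4], [0.038, -0.001, 0.09, 0, -0.4], [0.038, -0.001, 0.115, 0, -0.4], [0.038, -0.001, 0.12, 0, -0.4], [0.038, -0.001, 0.12, 0, -0.4]]
  ]
}}

```text
t: 12.45
eef_pos: [575.8, 112.9, 172.6]
ee_rot: [0.597, 0.803, -0.002, -0.003]
wrist_force: [0.3, -0.2, 1.3]
gripper_width: 59.9
finger_force: 0.0
```

```bash
python3 to.py 580.3 112.1 90 16.7
```

```text
pos [575.8 112.9 172.6] t 12.45 shift [-2.2  4.7 82.5]
yaw 16.75 F [ 0.31 -0.15  1.32] q [-0.01  0.27  1.62  0.    1.26 -0.3 ]
turn 0.047849463890877075
```

Emit:
{"fn": "servo_tool", "kwargs": {
  "targets": [
    [[-0.001, 0.002, 0.025, 0, -0.4], [-0.001, 0.003, 0.05, 0, -0.4], [-0.001, 0.003, 0.068, 0, -0.4], [-0.001, 0.003, 0.078, 0, -0.4], [-0.001, 0.003, 0.08, 0, -0.4], [-0.001, 0.003, 0.08, 0, -0.4]]
  ]
}}

```text
t: 12.95
eef_pos: [582.2, 112.1, 96.9]
ee_rot: [0.597, 0.802, 0.0, 0.0]
wrist_force: [-0.4, -1.1, -0.0]
gripper_width: 59.7
finger_force: 0.0
```

```bash
python3 to.py 580.3 112.1 90 16.7
```

```text
pos [582.2 112.1  96.9] t 12.95 shift [ 0.5 -1.9  6.9]
yaw 16.7 F [-0.38 -1.1  -0.04] q [-0.01  0.37  1.66  0.    1.11 -0.3 ]
turn -0.004301649755213077
```

Centred well enough, so I'll lower a little and close gently.

Emit:
{"fn": "servo_tool", "kwargs": {
  "targets": [
    [[0, -0.002, 0.004, 0, -0.4], [0, -0.002, 0.006, 0, -0.4], [0, -0.002, 0.006, 0, 0.2], [0, -0.002, 0.006, 0, 0.8], [0, -0.002, 0.006, 0, 0.8], [0, -0.002, 0.006, 0, 0.8], [0, -0.002, 0.006, 0, 0.8], [0, -0.002, 0.006, 0, 0.8]]
  ],
  "force": 35
}}

```text
t: 13.62
eef_pos: [580.3, 111.5, 90.9]
ee_rot: [0.597, 0.802, 0.0, 0.0]
wrist_force: [-1.0, -0.7, 3.7]
gripper_width: 19.2
finger_force: 34.1
```

Gripped at 19 mm. Lifting straight up.

Emit:
{"fn": "servo_tool", "kwargs": {
  "targets": [
    [[0, -0.002, -0.01, 0, 0.8], [0, -0.002, -0.03, 0, 0.8], [0, -0.002, -0.055, 0, 0.8], [0, -0.002, -0.08, 0, 0.8], [0, -0.002, -0.105, 0, 0.8], [0, -0.002, -0.13, 0, 0.8], [0, -0.002, -0.15, 0, 0.8], [0, -0.002, -0.15, 0, 0.8]]
  ]
}}

```text
t: 14.28
eef_pos: [580.4, 111.0, 245.8]
ee_rot: [0.597, 0.802, 0.002, 0.003]
wrist_force: [0.8, -0.2, -0.0]
gripper_width: 18.8
finger_force: 34.7
```

```bash
python3 to.py 513.6 -258 240 16.7
```

```text
pos [580.4 111.  245.8] t 14.28 shift [-334.2 -170.1    5.3]
yaw 16.71 F [ 0.76 -0.21 -0.01] q [-0.01  0.2   1.56  0.    1.38 -0.3 ]
turn 0.005632027163283482
```

Emit:
{"fn": "servo_tool", "kwargs": {
  "targets": [
    [[-0.012, -0.006, 0, 0, 0.8], [-0.035, -0.018, 0, 0, 0.8], [-0.062, -0.031, 0, 0, 0.8], [-0.089, -0.045, 0, 0, 0.8], [-0.116, -0.059, 0, 0, 0.8], [-0.143, -0.073, 0, 0, 0.8], [-0.17, -0.086, 0, 0, 0.8], [-0.197, -0.1, 0, 0, 0.8]]
  ]
}}

```text
t: 14.95
eef_pos: [537.0, -108.0, 238.4]
ee_rot: [0.597, 0.802, -0.0, -0.001]
wrist_force: [0.3, -0.2, -0.7]
gripper_width: 19.1
finger_force: 34.7
```

Emit:
{"fn": "servo_tool", "kwargs": {
  "targets": [
    [[-0.027, -0.014, 0, 0, 0.8], [-0.054, -0.027, 0, 0, 0.8], [-0.081, -0.041, 0, 0, 0.8], [-0.105, -0.054, 0, 0, 0.8], [-0.125, -0.064, 0, 0, 0.8], [-0.137, -0.07, 0, 0, 0.8], [-0.137, -0.07, 0, 0, 0.8], [-0.137, -0.07, 0, 0, 0.8]]
  ]
}}

```text
t: 15.62
eef_pos: [510.3, -257.8, 239.1]
ee_rot: [0.598, 0.802, 0.0, -0.001]
wrist_force: [-0.3, -0.4, -0.3]
gripper_width: 19.3
finger_force: 34.7
```

```bash
python3 - <<'E'
from h import *
p=imaging.capture('scene'); w=imaging.capture('wrist')
cv2.imwrite('pics/b1.png',cv2.resize(np.hstack([p['img'],w['img']])[:,:,::-1],(800,300)))
for t in('beaker','syringe_a_tip'):
  for q in(p,w):
    for d in nets.pinpoint(t,q)[:4]: print(t,np.round(d['at'],1),round(d['confidence'],2))
E
python3 to.py 513.6 -258 240 16.7
```

```text
beaker [ 515.8 -258.8   -2.8] 0.55
beaker [ 510.7 -261.8   -0.8] 0.92
beaker [ 510.7 -258.   156.5] 0.73
syringe_a_tip [454.6 218.6  10.5] 0.74
syringe_a_tip [527.5 285.8   2.6] 0.64
syringe_a_tip [448.6 104.7  14.7] 0.6
pos [ 511.4 -256.8  240.4] t 15.92 shift [-1.8  1.7  0.4]
yaw 16.78 F [ 0.23  0.9  -0.46] q [-0.67  0.17  1.6   0.    1.37 -0.97]
turn 0.08454660568476768
```

View pics/b1.png

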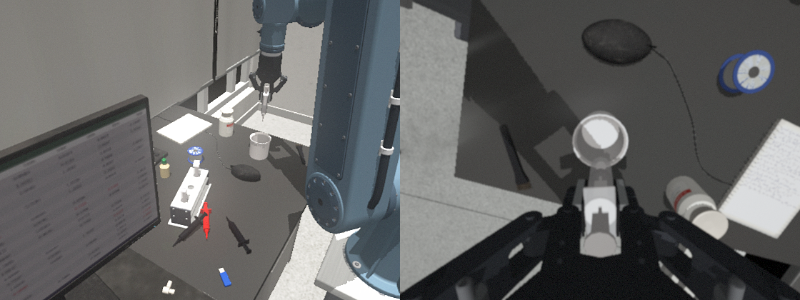

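The scene view shows the syringe held nozzle down over the beaker, with the beaker at (260,145) of the composite. In the wrist view the mouth is at (600,140), and the syringe is over it. Lowering it in.

Emit:
{"fn": "servo_tool", "kwargs": {
  "targets": [
    [[0.006, 0.001, 0.02, 0, 0.8], [0.011, 0.001, 0.045, 0, 0.8], [0.011, 0.001, 0.07, 0, 0.8], [0.011, 0.001, 0.095, 0, 0.8], [0.011, 0.001, 0.118, 0, 0.8], [0.011, 0.001, 0.135, 0, 0.8], [0.011, 0.001, 0.142, 0, 0.8], [0.011, 0.001, 0.142, 0, 0.8]]
  ]
}}

```text
t: 16.58
eef_pos: [508.0, -245.6, 96.5]
ee_rot: [0.597, 0.803, 0.0, -0.002]
wrist_force: [-0.8, -0.2, -0.2]
gripper_width: 19.3
finger_force: 34.7
```

```bash
python3 to.py 509.9 -245.6 87 16.7
```

```text
pos [ 508.  -245.6   96.5] t 16.58 shift [-0.5  1.9  9.5]
yaw 16.74 F [-0.79 -0.17 -0.19] q [-0.66  0.32  1.74  0.    1.09 -0.95]
turn 0.042718286020473784
```

Emit:
{"fn": "servo_tool", "kwargs": {
  "targets": [
    [[0, 0.001, 0.003, 0, 0.8], [0, 0.002, 0.006, 0, 0.8], [0, 0.002, 0.008, 0, 0.8], [0, 0.002, 0.009, 0, 0.8], [0, 0.002, 0.0095, 0, 0.8], [0, 0.002, 0.0095, 0, 0.8]]
  ]
}}

```text
t: 17.08
eef_pos: [511.0, -246.5, 89.1]
ee_rot: [0.597, 0.802, -0.0, 0.0]
wrist_force: [0.1, -0.1, -1.3]
gripper_width: 18.9
finger_force: 34.7
```

Emit:
{"fn": "servo_tool", "kwargs": {
  "targets": [
    [[0, 0, 0.0015, 0, 0.8], [0, 0, 0.003, 0, 0.8], [0, 0, 0.003, 0, 0.8], [0, 0, 0.003, 0, 0.7], [0, 0, 0.003, 0, 0.4], [0, 0, 0.003, 0, 0.1], [0, 0, 0.003, 0, -0.3], [0, 0, 0.003, 0, -1]]
  ]
}}

```text
t: 17.75
eef_pos: [510.9, -246.5, 86.0]
ee_rot: [0.597, 0.802, 0.0, 0.0]
wrist_force: [-0.4, 0.4, 0.1]
gripper_width: 61.1
finger_force: 0.0
```

Emit:
{"fn": "servo_tool", "kwargs": {
  "targets": [
    [[0, 0, 0, 0, -1], [0, 0, -0.001, 0, -1], [0, 0, -0.001, 0, -1], [0, 0, -0.001, 0, -1], [0, 0, -0.001, 0, -1]]
  ]
}}

```text
t: 18.17
eef_pos: [510.9, -246.4, 86.9]
ee_rot: [0.597, 0.802, -0.0, 0.0]
wrist_force: [-0.4, -0.7, -0.6]
gripper_width: 85.3
finger_force: 0.0
```

```bash
python3 - <<'E'
from h import *
w=imaging.capture('wrist');s=imaging.capture('scene')
a=cv2.resize(s['img'][130:250,320:420],(400,480)); b=cv2.resize(w['img'],(400,300)); b=np.vstack([b,np.zeros((180,400,3),np.uint8)])
cv2.imwrite('pics/b2.png',np.hstack([a,b])[:,:,::-1])
E
```

```text
(no output)
```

View pics/b2.png

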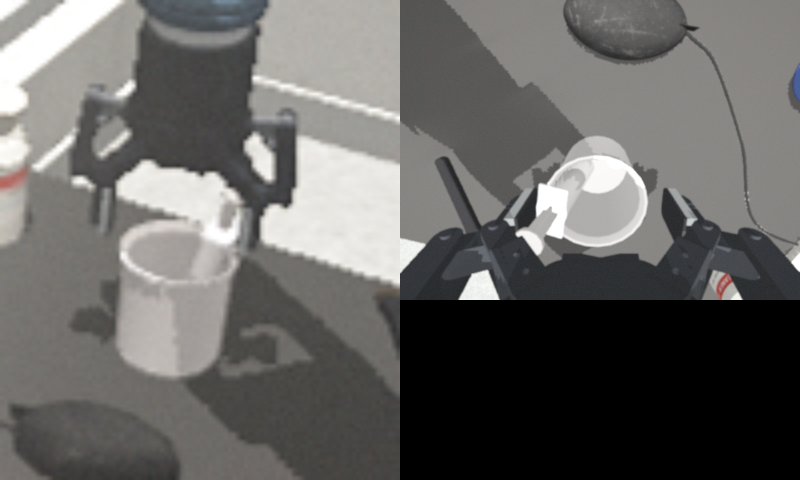

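The syringe stands in the beaker, leaning toward the left finger (thumb rest at about (530,240) of the composite), and the beaker is upright. I'll shift away from it and then rise.

Emit:
{"fn": "servo_tool", "kwargs": {
  "targets": [
    [[0, -0.004, 0, 0, -1], [0, -0.008, 0, 0, -1], [0, -0.012, 0, 0, -1], [0, -0.014, 0, 0, -1], [0, -0.014, -0.005, 0, -1], [0, -0.014, -0.012, 0, -1], [0, -0.014, -0.02, 0, -1]]
  ]
}}

```text
t: 18.85
eef_pos: [497.4, -250.4, 107.4]
ee_rot: [0.597, 0.802, 0.0, -0.0]
wrist_force: [0.9, 0.5, -0.7]
gripper_width: 85.6
finger_force: 0.3
```

Emit:
{"fn": "servo_tool", "kwargs": {
  "targets": [
    [[0, 0, -0.01, 0, -1], [0, 0, -0.025, 0, -1], [0, 0, -0.045, 0, -1], [0, 0, -0.07, 0, -1], [0, 0, -0.1, 0, -1], [0, 0, -0.13, 0, -1], [0, 0, -0.16, 0, -1], [0, 0, -0.16, 0, -1]]
  ]
}}

```text
t: 19.52
eef_pos: [500.3, -252.5, 275.7]
ee_rot: [0.597, 0.802, -0.0, 0.007]
wrist_force: [0.5, -0.4, -0.5]
gripper_width: 85.6
finger_force: 0.0
```

```bash
python3 - <<'E'
from h import *
w=imaging.capture('wrist');s=imaging.capture('scene');print(observe()['t'],observe()['wrist_force'])
a=cv2.resize(s['img'][140:320,200:410],(420,360)); b=cv2.resize(w['img'],(380,285)); b=np.vstack([b,np.zeros((75,380,3),np.uint8)])
cv2.imwrite('pics/b3.png',np.hstack([a,b])[:,:,::-1])
for d in nets.pinpoint('beaker',w)[:2]+nets.pinpoint('syringe_a_tip',w)[:2]+nets.pinpoint('syringe_a_barrel',w)[:2]+nets.pinpoint('syringe_a_plunger',s)[:6]: print(np.round(d['at']),d['confidence'])
E
```

```text
19.6167 [-0.05796298  0.54556611 -0.77638719]
[ 512. -262.    0.] 0.85
[ 540. -212.  122.] 0.44
[500. 146.  30.] 0.65
[538.  97.   8.] 0.54
[557. 169. 130.] 0.48
[331. 182.  12.] 0.39
[597.  51. 111.] 0.22
```

View pics/b3.png

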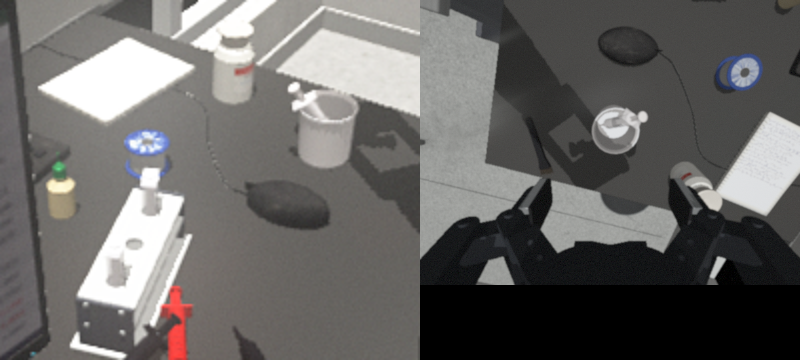

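The syringe is in the beaker, nozzle down, and now leans on the far rim. A and C stand in the stand with their plungers home. I'll measure the lean and whether it has settled.

Emit:
{"fn": "servo_tool", "kwargs": {
  "targets": [
    [[0, 0, 0, 0, -1], [0, 0, 0, 0, -1], [0, 0, 0, 0, -1], [0, 0, 0, 0, -1], [0, 0, 0, 0, -1], [0, 0, 0, 0, -1]]
  ]
}}

```text
t: 20.32
eef_pos: [497.4, -250.4, 266.7]
ee_rot: [0.597, 0.802, 0.0, -0.0]
wrist_force: [-0.0, -0.7, 1.0]
gripper_width: 85.6
finger_force: 0.0
```

```bash
python3 - <<'E'
from h import *
p=imaging.capture('wrist')
vv,uu=np.mgrid[0:420,0:560]; z=p['z_map']
f=210/np.tan(np.radians(p['fov_y'])/2)
C=np.stack([(uu-p['cx'])/f*z,-(vv-p['cy'])/f*z,-z],-1).reshape(-1,3)
P=(R.from_quat(p['orientation']).apply(C)+p['eye'])
near=(np.hypot(P[:,0]-513,P[:,1]+260)<90)&(P[:,2]<170)
r=P[near&(abs(P[:,2]-84)<3)]; A=np.c_[2*r[:,:2],np.ones(len(r))]
c=np.linalg.lstsq(A,(r[:,:2]**2).sum(1),rcond=None)[0]; print('beaker',c[:2])
for lo in range(20,160,10):
    q=P[near&(P[:,2]>=lo)&(P[:,2]<lo+10)]
    if len(q): print(lo,len(q),np.round(np.median(q,0)),np.round(np.ptp(q,0) if 0 else q.max(0)-q.min(0)))
cv2.imwrite('pics/b4.png',cv2.resize(p['img'][130:240,220:370,::-1],(750,550),interpolation=cv2.INTER_CUBIC))
E
```

```text
beaker [ 509.99460625 -261.61718471]
20 161 [ 509. -284.   25.] [68. 71. 10.]
30 212 [ 505. -281.   36.] [69. 72. 10.]
40 274 [ 504. -275.   45.] [67. 72. 10.]
50 299 [ 509. -274.   55.] [68. 73. 10.]
60 287 [ 515. -279.   65.] [67. 73. 10.]
70 406 [ 520. -280.   77.] [70. 74. 10.]
80 814 [ 516. -260.   83.] [80. 81. 10.]
90 364 [ 541. -248.   96.] [23. 36. 10.]
100 147 [ 543. -251.  103.] [18. 25. 10.]
110 138 [ 558. -242.  117.] [18. 14. 10.]
120 32 [ 554. -244.  121.] [7. 9. 2.]
```

View pics/b4.png

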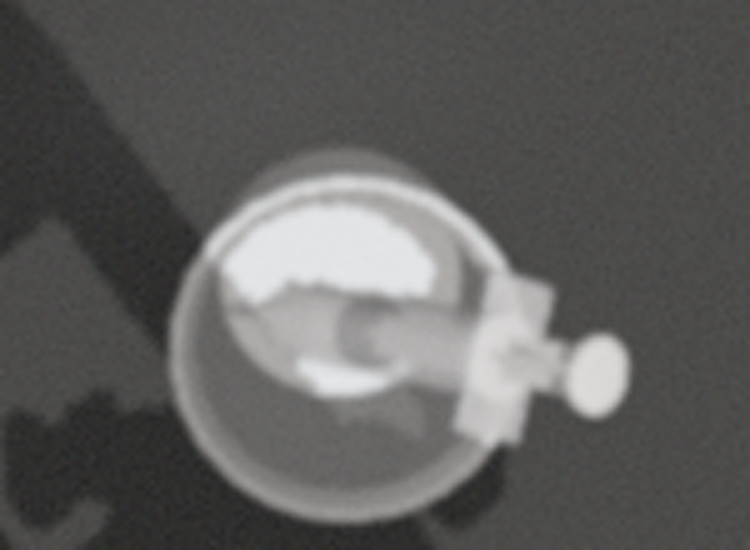

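The syringe rests nozzle down in the upright beaker, leaning about 36°, which is natural for this mouth. It's stable and the gripper is clear, so I'm handing in.

```bash
python3 -c "
from station import order
print(order.hand_in())"
```

```text
the job is handed in; nothing more can be done
None
```

The two clear syringes (the end ones) are in the stand with plungers home; the blocked middle one was let go at about 11 N and now stands nozzle down in the upright beaker, leaning about 36°, and the job was handed in at about 20 s.

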